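Pack a sample stand level with two spacer discs

TASK

The middle of the sample stand has to be packed up level with the tops of its two steel posts. Pick the two of the three aluminium spacer discs whose heights together make the posts' height and stack them flat, one on the other in either order, centred on the round mark between the posts; leave the third disc where it lies.

Things in the scene. Friction and masses are not known exactly. Their poses are not given: they have to be found in the camera images.
- stand_mark (a point): centre of the round mark (a 48 mm circle) on the flat top face of the sample stand, where the stack belongs; 8 mm above the bench. The stand is a fixed grey plate 90 mm (its x) by 240 mm (its y) by 8 mm with two bare steel posts, 22 mm in diameter, standing at y = -100 and +100 mm from the mark; the post tops are 48 mm above the plate's top face. Axes: x across the plate, y along the line of the posts, z up. The stand's yaw varies
- spacer14: loose plain aluminium spacer disc, diameter 44 mm, height 14 mm (the lowest of the three), with a small dark centre dot, lying flat on the bench; origin at the centre of its underside, z axis up along the disc's axis
- spacer22: loose plain aluminium spacer disc, diameter 44 mm, height 22 mm (the middle one of the three), with a small dark centre dot, lying flat on the bench; origin at the centre of its underside, z axis up along the disc's axis
- spacer34: loose plain aluminium spacer disc, diameter 44 mm, height 34 mm (the tallest of the three), with a small dark centre dot, lying flat on the bench; origin at the centre of its underside, z axis up along the disc's axis
Mind the look-alikes: they are no part of the job. What is shaped like the spacer14 but red is not meant. Leave any pink look-alike of the spacer34 alone.

How it is judged:
At the end, for the whole second after the job is handed in: The 14 mm and 34 mm spacers are stacked in either order on the stand, each centred within 16 mm of the mark, flat within 10 degrees, their top level with the posts within 4 mm, and at rest; the 22 mm spacer is within 30 mm of where it started (horizontal distance between each of spacer14, spacer34 and stand_mark below 0.016 m and angle between each of spacer14, spacer34's own z axis and vertical below 0.17 rad and linear speed of each of spacer14, spacer34 below 0.02 m/s and ((z of spacer14 in the frame of stand_mark between -0.004 and 0.004 m and z of spacer34 in the frame of stand_mark between 0.01 and 0.018 m) or (z of spacer34 in the frame of stand_mark between -0.004 and 0.004 m and z of spacer14 in the frame of stand_mark between 0.03 and 0.038 m)) and distance of spacer22 from where it was at the start of the episode below 0.03 m); the robot touches nothing.
It also fails if it takes over 59 s, if anything falls off the work surface, if the arm or the gripper's body presses on something with over 40 N, if the wrist force passes 120 N, or if a joint passes its speed limit or range.

ROBOT

A 6-joint arm with a two-finger parallel gripper is mounted at the origin on the work surface. World frame = base frame: x ahead of the robot, y to its left, z up, the work surface at z = 0. Lengths are in m, angles in rad, forces in N, time in s.
With the tool pointing down it reaches from about 0.3 to 0.775 m from the base axis. Payload 14.6 kg.
Tool frame: the origin (TCP) lies at the very end of the fingers, on their centre line; the grasp point (between the pads) lies 19 mm behind it (pinch_z is the distance from the TCP to the grasp point, in m); z points along the fingers, y is the direction in which the jaws open and shut (so a half turn about z gives the same grasp; the last joint's range is limited). The gripper opens to 94 mm and grips with 3 to 60 N. Pads are 16 mm wide; open, the fingers measure 119 mm over their backs; the gripper's body (75 mm by 177 mm) begins 78 mm behind the grasp point.
Start: joints at [1.141, 0.3, 1.521, -0, 1.321, -0.067], TCP at [0.195, 0.514, 0.205] pointing down, gripper open.
Joint ranges: [-3.03, 3.03], [-0.79, 2.21], [0.23, 2.52], [-1.04, 4.18], [0, 3.07], [-2.55, 2.55]. Speed limits (rad/s): [2.22, 2.22, 2.57, 3.14, 3.14, 3.14].

INTERFACE

Orientations are given as [roll, pitch, yaw] about the fixed x, y, z axes, in that order (R = Rz(yaw) Ry(pitch) Rx(roll)).
In Python, from station import get_obs, camera, hand_in, pinch_z gives the robot as it stands.
- The arm moves only by the tool servo_tool, never from a script. Its argument "moves" is a list that holds one entry, the list of rows, each a list of 7 numbers: the turn, a rotation vector about the tool's x, y, z normalised to -1 to 1, where 1 is pi/2 rad, then the shift along the tool's x, y, z normalised to -1 to 1, where 1 is 500 mm, then the closure, from 0 (fully open) to 1 (shut). In form: [[[rx, ry, rz, x, y, z, hand], ...]]. A call has 1 to 12 rows; each row is the pose to reach, as a shift and turn from the pose measured when the call began, along the tool's axes at that moment; what a row does not reach only later rows make up. A row lasts 1/12 s, in which the tool goes at most 41.7 mm and 7.16 degrees, less where a joint would pass 70% of its speed; a pose out of reach is approached as far as the arm can. A call with a number of a shift or a turn outside -1 to 1 is refused whole. A call with a gripper value outside its range is refused whole. The fingers move at their own pace and stop on an object; "squeeze" is the grip in N (left out, the last holds). Time passes only in rows, so rows that repeat a pose let the fingers close. It gives the time, the measured TCP pose, the force and the opening at its end, in the units of the state.
- get_obs(): the state, without advancing time (a new reading comes with each control period).
- camera(name): name is "side" or "top"; returns a dict with "color" (420x560x3 uint8, red, green, blue), "intrinsics" (3x3 intrinsics, pixels), "rvec" (rotation vector, rad) and "tvec" (3), from world to camera coordinates, as OpenCV has them. Camera axes: x right, y down, z forward; pixel columns grow to the right and rows downward; lengths in m; the calibration is good to about 2 mm. A picture is of the moment at which its call begins. There is no depth.
- hand_in(): hands the job in, once; it reports no verdict.
The state is a dict: "time_s": time; "qpos": joint angles; "joint_vel": joint speeds; "tau": joint torques, N m; "ee_pos": TCP position; "eef_rot": TCP orientation; "force": force on the tool from outside, world axes, zero at the start; "moment": the same for the moment, N m; "grip_width": finger opening in m.
Only numpy, scipy, OpenCV 4.12 (cv2) and the standard library are available. Lean on these libraries where they do the work, as an engineer would, in place of code of your own. Each camera call takes 0.05 s, during which the arm holds its last target.

## Working session

There is one attempt and no reset: what is moved stays moved. The work goes in short steps, Python scripts to look and compute and a tool call to move; the robot and the scene stay as the last step left them, time stands still between calls to the robot, and variables do not carry over. Pictures are saved under pics/ and viewed, and the job is handed in when it is done.

Besides the shell and the picture viewer there is one more tool, called as name(argument=value, ...) on one line, values as JSON. servo_tool: Moves the arm, as the interface text tells. Scaled input: -1 to 1 covers 500 mm each way for a shift and pi/2 rad each way for a turn. Its arguments: {"type":"object","properties":{"moves":{"type":"array"},"squeeze":{"type":"number"}},"required":["moves"]}

```bash
mkdir -p pics; ls
cat > h.py <<'E'
import numpy as np, cv2
from station import get_obs, camera, hand_in, pinch_z
def snap(name,tag):
    c=camera(name); cv2.imwrite(f'pics/{tag}.png',c['color'][:,:,::-1]); np.savez(f'pics/{tag}.npz',**c); return c
def load(tag): return dict(np.load(f'pics/{tag}.npz'))
def ray(c,u,v):
    R,_=cv2.Rodrigues(c['rvec']); K=c['intrinsics']; t=np.array(c['tvec']).ravel()
    o=-R.T@t; d=R.T@np.linalg.inv(K)@np.array([u,v,1.]); return o,d/np.linalg.norm(d)
def onplane(c,u,v,z):
    o,d=ray(c,u,v); return o+d*(z-o[2])/d[2]
def tri(c1,p1,c2,p2):
    o1,d1=ray(c1,*p1);o2,d2=ray(c2,*p2)
    A=np.stack([d1,-d2],1); s=np.linalg.lstsq(A,o2-o1,rcond=None)[0]
    a=o1+s[0]*d1;b=o2+s[1]*d2; return (a+b)/2,np.linalg.norm(a-b)
def proj(c,P):
    return cv2.projectPoints(np.array(P,float).reshape(-1,3),c['rvec'],c['tvec'],c['intrinsics'],None)[0].reshape(-1,2)
E
python3 - <<'E'
from h import *
o=get_obs(); print({k:np.round(v,4) for k,v in o.items()},pinch_z)
for n in('top','side'):
    c=snap(n,n+'0'); print(n,c['intrinsics'].ravel(),ray(c,280,210))
E
```

```text
pics
{'time_s': np.float64(0.0), 'qpos': array([ 1.1414,  0.3005,  1.5216,  0.    ,  1.3207, -0.0666]), 'joint_vel': array([-0.0006,  0.0008, -0.0018, -0.    ,  0.    ,  0.002 ]), 'tau': array([ 9.00000e-04, -5.31795e+01, -3.52741e+01,  7.09000e-02,
        2.44000e-02, -1.00000e-04]), 'ee_pos': array([0.1951, 0.514 , 0.2049]), 'eef_rot': array([-3.1404e+00, -1.0000e-04,  2.7788e+00]), 'force': array([0.3657, 0.1988, 0.7915]), 'moment': array([-0.0427,  0.0085,  0.0003]), 'grip_width': np.float64(0.0943)} 0.0188
top [425.96184005   0.         276.50900767   0.         425.96184005
 202.72431481   0.           0.           1.        ] (array([0.35006893, 0.06060726, 0.87473862]), array([ 0.18453715,  0.03029098, -0.98235864]))
side [509.88869518   0.         281.03341146   0.         509.88869518
 214.3237945    0.           0.           1.        ] (array([ 0.46106447, -0.62997013,  0.80997257]), array([ 0.0433006 ,  0.67172162, -0.7395371 ]))
```

View pics/top0.png

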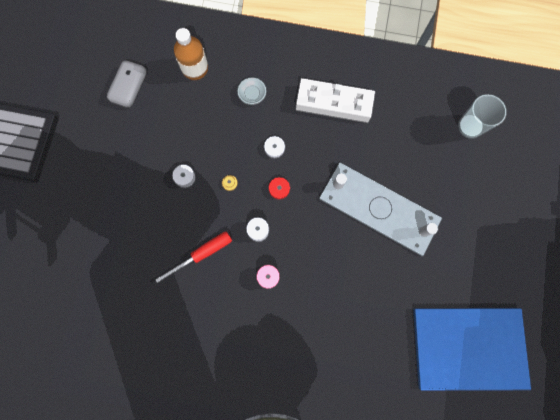

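View pics/side0.png

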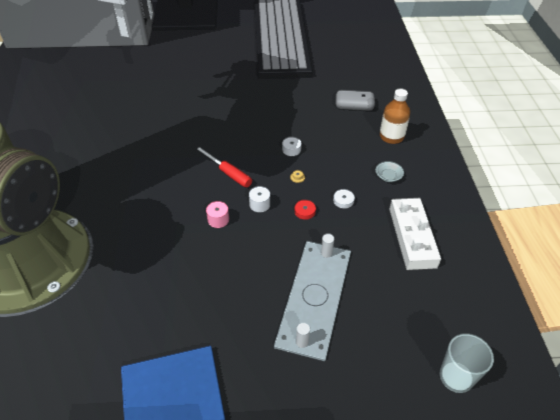

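Top view: pale discs are at about (274,147), (258,229) and, in shade, (183,176). The red look-alike is at (279,188), the pink one at (268,276), and the stand mark at (380,208). In the side view the same pale discs are at (344,198), (260,198) and (292,146), with the mark at (315,295). Next I'll measure heights from the two views.

```bash
cat > m.py <<'E'
from h import *
def dot(c,u,v,r=7,thr=None):
    g=cv2.cvtColor(c['color'],cv2.COLOR_RGB2GRAY).astype(float)
    u0,v0=int(round(u)),int(round(v))
    p=g[v0-r:v0+r+1,u0-r:u0+r+1]; q=p[r-4:r+5,r-4:r+5]
    w=np.clip(np.median(q)-15-q,0,None); yy,xx=np.mgrid[-4:5,-4:5]
    return (u0+(w*xx).sum()/w.sum(), v0+(w*yy).sum()/w.sum())
def sil(c,u,v,thr,r=22):
    g=cv2.cvtColor(c['color'],cv2.COLOR_RGB2GRAY); m=(g>thr).astype(np.uint8)
    n,l,s,ce=cv2.connectedComponentsWithStats(m); k=l[int(v)+5,int(u)+4]
    return s[k],ce[k]
E
python3 - <<'E'
from m import *
T=load('top0');S=load('side0')
for n,a,b in [('A',(274,147),(344,198)),('B',(258,229),(260,192)),('C',(183,175),(292,142)),('red',(279,188),(305,206)),('pink',(268,276),(217,208))]:
    p=dot(T,*a);q=dot(S,*b); P,e=tri(T,p,S,q); print(n,np.round(p,1),np.round(q,1),P.round(4),round(e,4),'px/m top', sil(T,*a,80)[0])
# crops enlarged
for t,c,(u,v) in[('t',T,(235,180)),('s',S,(290,185))]:
    cv2.imwrite(f'pics/crop_{t}.png',cv2.resize(c['color'][v-75:v+75,u-100:u+100,::-1],None,fx=4,fy=4,interpolation=cv2.INTER_CUBIC))
for t,c,(u,v) in[('t',T,(380,208)),('s',S,(315,295))]:
    cv2.imwrite(f'pics/st_{t}.png',cv2.resize(c['color'][v-70:v+70,u-80:u+80,::-1],None,fx=4,fy=4,interpolation=cv2.INTER_CUBIC))
E
```

```text
A [274.2 145.6] [343.8 196.2] [0.647  0.1262 0.0139] 0.002 px/m top [263 135  23  24 405]
B [257.1 227.9] [259.1 193.4] [0.4642 0.1244 0.0339] 0.0014 px/m top [246 217  24  25 472]
C [182.4 174.4] [291.7 142.2] [0.5459 0.3    0.023 ] 0.0025 px/m top [172 164  23  24 420]
 ** On entry to DLASCL parameter number  4 had an illegal value
 ** On entry to DLASCL parameter number  4 had an illegal value
 ** On entry to DLASCL parameter number  4 had an illegal value
 ** On entry to DLASCL parameter number  4 had an illegal value
 ** On entry to DLASCL parameter number  5 had an illegal value
 ** On entry to DLASCL parameter number  4 had an illegal valuem.py:7: RuntimeWarning: invalid value encountered in scalar divide
  return (u0+(w*xx).sum()/w.sum(), v0+(w*yy).sum()/w.sum())
Traceback (most recent call last):
  File "h.py", line 13, in tri
    A=np.stack([d1,-d2],1); s=np.linalg.lstsq(A,o2-o1,rcond=None)[0]
                              ~~~~~~~~~~~~~~~^^^^^^^^^^^^^^^^^^^^
numpy.linalg.LinAlgError: SVD did not converge in Linear Least Squares
```

Run:
```python
from m import *
T=load('top0');S=load('side0')
for n,c,(u,v) in[('T',T,(380,208)),('S',S,(315,295))]:
    g=cv2.cvtColor(c['color'],cv2.COLOR_RGB2GRAY)
    r=18
    p=g[v-r:v+r+1,u-r:u+r+1].astype(float); bg=cv2.medianBlur(g,15)[v-r:v+r+1,u-r:u+r+1]
    w=(bg-p)>15; ys,xs=np.nonzero(w)
    e=cv2.fitEllipse(np.stack([xs+u-r,ys+v-r],1).astype(np.float32)); print(n,e,len(xs))
    globals()['e'+n]=e
P,e=tri(T,eT[0],S,eS[0]); print(P,e, onplane(T,*eT[0],.008),onplane(S,*eS[0],.008))
```

```text
T ((380.1866760253906, 207.56678771972656), (21.696826934814453, 22.918529510498047), 131.86502075195312) 120
S ((314.7361145019531, 294.64337158203125), (21.527420043945312, 25.24268913269043), 96.41847229003906) 140
[ 0.55948181 -0.11558056  0.00652734] 0.0020658098105160658 [ 0.55807605 -0.11537639  0.008     ] [ 0.56032721 -0.11624995  0.008     ]
```

Dot heights of 13.9, 33.9 and 23.0 mm identify A as spacer14, B as spacer34 and C as spacer22. The mark comes out at z≈7 mm, near its stated 8 mm. Next are the obstacles and the posts, to choose grasp directions.

Run:
```python
from m import *
T=load('top0');S=load('side0')
for n,a,z in [('red',(279,188),.014),('pink',(268,276),.034),('yellow',(230,183),.01),('drvtip',(230,238),.015),('drvend',(194,258),.015),('post1',(341,178),.056),('post2',(433,228),.056),('bowl',(252,91),.02),('whiteblk_l',(297,107),.03)]:
    print(n,onplane(T,*a,z).round(3))
for n,a,z in [('post1',(328,238),.056),('post2',(303,327),.056),('red',(305,206),.014),('pink',(218,207),.034)]:
    print('S',n,onplane(S,*a,z).round(3))
for t,c,(u,v) in[('t',T,(300,190)),('s',S,(290,260))]:
    cv2.imwrite(f'pics/crop_{t}.png',cv2.resize(c['color'][v-100:v+100,u-133:u+134,::-1],None,fx=3,fy=3,interpolation=cv2.INTER_CUBIC))
```

```text
red [0.557 0.098 0.014]
pink [0.375 0.084 0.034]
yellow [0.549 0.201 0.01 ]
drvtip [0.435 0.175 0.015]
drvend [0.382 0.238 0.015]
post1 [ 0.591 -0.021  0.056]
post2 [ 0.526 -0.212  0.056]
bowl [0.757 0.197 0.02 ]
whiteblk_l [0.734 0.094 0.03 ]
S post1 [ 0.593 -0.022  0.056]
S post2 [ 0.529 -0.209  0.056]
S red [0.561 0.102 0.014]
S pink [0.379 0.09  0.034]
```

View pics/crop_t.png

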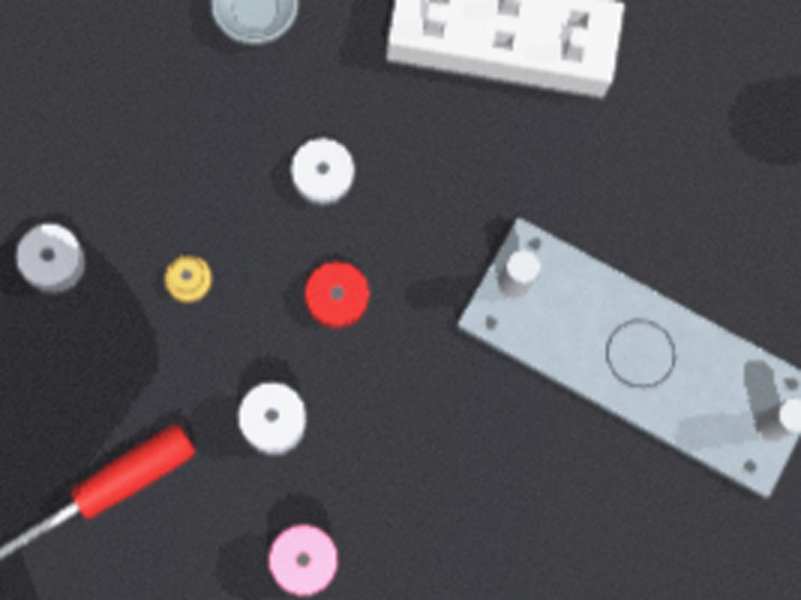

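View pics/crop_s.png

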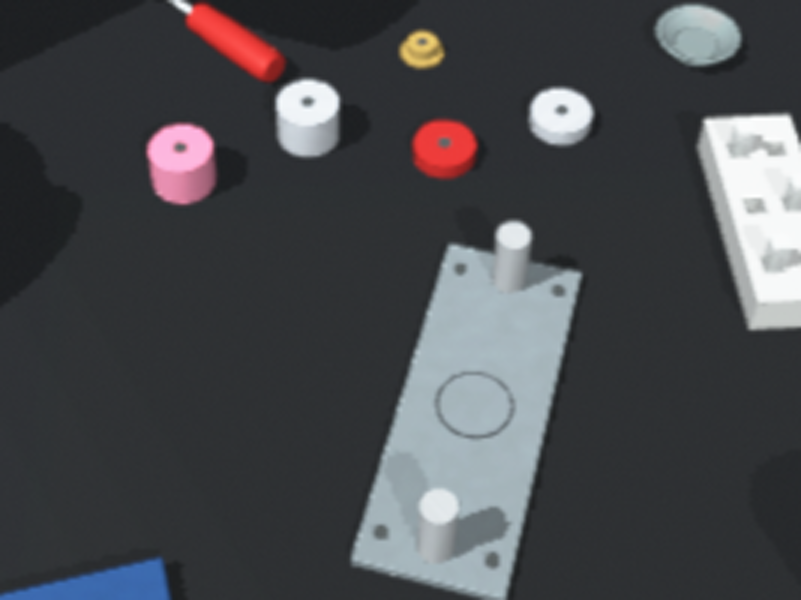

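The post midpoint (0.560, -0.116) agrees with the mark. With the present tool yaw the jaws open along the post line, which clears the neighbours at both grasps and at the stand. So no turn is needed.

```bash
cat > go.py <<'E'
from h import *
import sys
from scipy.spatial.transform import Rotation as Ro
def go(*P):
    o=get_obs(); R=Ro.from_euler('xyz',o['eef_rot']).as_matrix()
    for p in P: print(p,'->',np.round(R.T@(np.array(p)-o['ee_pos'])/0.5,4))
    # turn that brings tool vertical, yaw 2.7788
    Rt=Ro.from_euler('xyz',[np.pi,0,2.7788]).as_matrix(); print('turn',np.round(Ro.from_matrix(R.T@Rt).as_rotvec()/(np.pi/2),4))
    print('t',o['time_s'],o['ee_pos'].round(4),o['eef_rot'].round(4),o['force'].round(2),o['grip_width'],o['qpos'].round(2))
if __name__=='__main__': go(*[tuple(map(float,a.split(','))) for a in sys.argv[1:]])
E
python3 go.py .421,.32,.15 .647,.1262,.1
```

```text
(0.421, 0.32, 0.15) -> [-0.56   -0.2022  0.1101]
(0.647, 0.1262, 0.1) -> [-1.1202 -0.4041  0.2103]
turn [-0.0006 -0.     -0.    ]
t 0.1 [0.1951 0.514  0.205 ] [-3.1406e+00 -1.0000e-04  2.7787e+00] [ 0.09 -0.78  1.35] 0.09407478552394155 [ 1.14  0.3   1.52 -0.    1.32 -0.07]
```

servo_tool(moves=[[[0,0,0,-0.56,-0.2,0.11,0.2],[0,0,0,-0.56,-0.2,0.11,0.2],[0,0,0,-0.56,-0.2,0.11,0.2],[0,0,0,-0.56,-0.2,0.11,0.2],[0,0,0,-0.56,-0.2,0.11,0.2],[0,0,0,-0.56,-0.2,0.11,0.2],[0,0,0,-0.56,-0.2,0.11,0.2],[0,0,0,-0.56,-0.2,0.11,0.2],[0,0,0,-0.56,-0.2,0.11,0.2],[0,0,0,-0.56,-0.2,0.11,0.2]]], squeeze=15)

```text
time_s: 0.93
ee_pos: [0.4212, 0.3211, 0.1498]
eef_rot: [-3.14, -0.001, 2.778]
force: [-0.9, 0.2, 1.3]
grip_width: 0.0752
```

```bash
python3 go.py .647,.1262,.06
```

```text
(0.647, 0.1262, 0.06) -> [-0.561  -0.2032  0.1796]
turn [-0.0009 -0.0004 -0.0007]
t 0.9333 [0.4212 0.3211 0.1498] [-3.1401e+00 -6.0000e-04  2.7777e+00] [-0.86  0.22  1.32] 0.07523638166780482 [ 0.58  0.31  1.64 -0.    1.19 -0.62]
```

servo_tool(moves=[[[0,0,0,-0.561,-0.203,0.18,0.2],[0,0,0,-0.561,-0.203,0.18,0.2],[0,0,0,-0.561,-0.203,0.18,0.2],[0,0,0,-0.561,-0.203,0.18,0.2],[0,0,0,-0.561,-0.203,0.18,0.2],[0,0,0,-0.561,-0.203,0.18,0.2],[0,0,0,-0.561,-0.203,0.18,0.2],[0,0,0,-0.561,-0.203,0.18,0.2],[0,0,0,-0.561,-0.203,0.18,0.2],[0,0,0,-0.561,-0.203,0.18,0.2],[0,0,0,-0.561,-0.203,0.18,0.2]]])

```text
time_s: 1.85
ee_pos: [0.6463, 0.1283, 0.0603]
eef_rot: [-3.14, -0.001, 2.78]
force: [0.5, -0.1, -0.1]
grip_width: 0.0757
```

```bash
python3 go.py .647,.1262,.004; python3 -c "
from h import *
snap('side','s1')
c=load('s1');cv2.imwrite('pics/s1c.png',cv2.resize(c['color'][100:300,200:467,::-1],None,fx=3,fy=3))"
```

```text
(0.647, 0.1262, 0.004) -> [-0.0028 -0.0033  0.1126]
turn [-0.0007 -0.0004  0.0005]
t 1.85 [0.6463 0.1283 0.0603] [-3.1405e+00 -6.0000e-04  2.7795e+00] [ 0.54 -0.12 -0.1 ] 0.07566622444973374 [ 0.14  0.68  1.31 -0.    1.15 -1.07]
```

View pics/s1c.png

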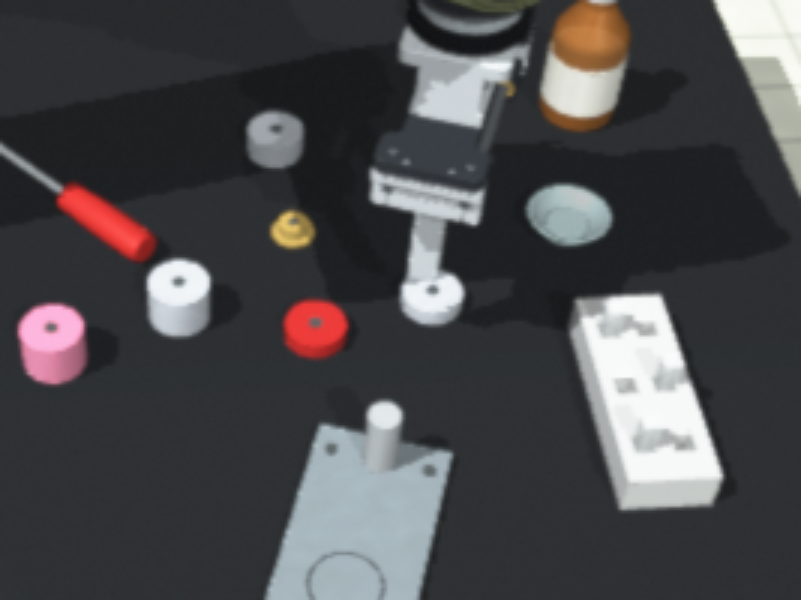

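```bash
python3 -c "
from h import *
c=load('s1');d=np.array([.355,.935,0])
p=np.array([.6463,.1283,.0603])
for q in (p,p+d*.038,p-d*.038,p+[0,0,.097]): print((proj(c,q)[0]-[200,100])*3)
snap('top','t1'); cv2.imwrite('pics/t1c.png',cv2.resize(load('t1')['color'][60:260,140:407,::-1],None,fx=3,fy=3))"
```

```text
[435.24409815 241.04196848]
[446.93526953 205.68058363]
[423.01157269 278.04074524]
[450.46070112 134.65379867]
```

View pics/t1c.png

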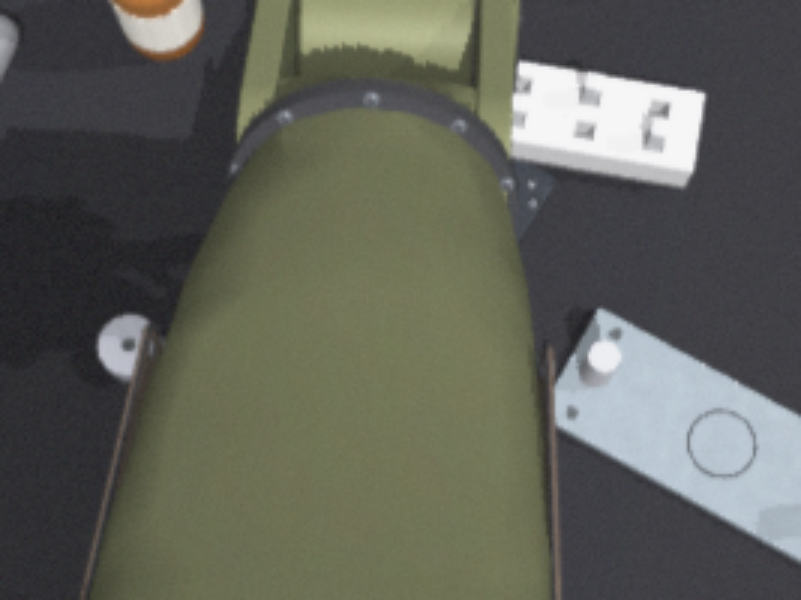

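The front finger tip projects to (423,278) in the crop, which is where it appears, hiding the rear finger. The top view is covered by the arm. Descending now.

servo_tool(moves=[[[0,0,0,-0.003,-0.003,0.03,0.2],[0,0,0,-0.003,-0.003,0.06,0.2],[0,0,0,-0.003,-0.003,0.09,0.2],[0,0,0,-0.003,-0.003,0.112,0.2],[0,0,0,-0.003,-0.003,0.112,0.2],[0,0,0,-0.003,-0.003,0.112,0.2],[0,0,0,-0.003,-0.003,0.112,0.2]]])

```text
time_s: 2.53
ee_pos: [0.6477, 0.1266, 0.0059]
eef_rot: [-3.141, 0.001, 2.78]
force: [-0.6, 0.2, 0.1]
grip_width: 0.075
```

```bash
python3 go.py .647,.1262,.004
```

```text
(0.647, 0.1262, 0.004) -> [ 0.0011 -0.0012  0.0037]
turn [-0.0002  0.0008  0.0009]
t 2.5333 [0.6477 0.1266 0.0059] [-3.1414e+00  1.3000e-03  2.7802e+00] [-0.65  0.21  0.12] 0.07497171397955493 [ 0.14  0.75  1.33 -0.    1.06 -1.07]
```

servo_tool(moves=[[[0,0,0,0.001,-0.001,0.004,0.2],[0,0,0,0.001,-0.001,0.004,0.2],[0,0,0,0.001,-0.001,0.004,1],[0,0,0,0.001,-0.001,0.004,1],[0,0,0,0.001,-0.001,0.004,1],[0,0,0,0.001,-0.001,0.004,1],[0,0,0,0.001,-0.001,0.004,1],[0,0,0,0.001,-0.001,0.004,1],[0,0,0,0.001,-0.001,0.004,1],[0,0,0,0.001,-0.001,0.004,1]]], squeeze=20)

```text
time_s: 3.37
ee_pos: [0.6471, 0.1262, 0.0039]
eef_rot: [-3.141, 0.001, 2.78]
force: [-0.9, -0.4, 1.3]
grip_width: 0.0432
```

```bash
python3 go.py .647,.1262,.10 .5595,-.116,.1
```

```text
(0.647, 0.1262, 0.1) -> [-1.000e-04 -2.000e-04 -1.922e-01]
(0.5595, -0.116, 0.1) -> [-0.0077 -0.5152 -0.1921]
turn [-0.0002  0.0008  0.0009]
t 3.3667 [0.6471 0.1262 0.0039] [-3.1413e+00  1.3000e-03  2.7802e+00] [-0.88 -0.4   1.31] 0.04324513951554409 [ 0.14  0.75  1.34 -0.    1.05 -1.07]
```

Jaws stopped at 43 mm on the 44 mm disc. I'll lift and carry it.

servo_tool(moves=[[[0,0,0,0,0,-0.05,1],[0,0,0,0,0,-0.1,1],[0,0,0,0,0,-0.15,1],[0,0,0,0,0,-0.19,1],[0,0,0,0,-0.05,-0.192,1],[0,0,0,-0.002,-0.12,-0.192,1],[0,0,0,-0.003,-0.2,-0.192,1],[0,0,0,-0.004,-0.28,-0.192,1],[0,0,0,-0.005,-0.36,-0.192,1],[0,0,0,-0.006,-0.44,-0.192,1],[0,0,0,-0.008,-0.5,-0.192,1],[0,0,0,-0.008,-0.515,-0.192,1]]])

```text
time_s: 4.37
ee_pos: [0.5583, -0.1197, 0.1001]
eef_rot: [-3.141, 0.001, 2.777]
force: [0.2, 0.1, -0.5]
grip_width: 0.0432
```

```bash
python3 go.py .5595,-.116,.05 .5595,-.116,.013; python3 -c "
from h import *
for n in('side','top'):
  c=snap(n,n+'2')
c=load('side2');cv2.imwrite('pics/s2c.png',cv2.resize(c['color'][150:350,180:447,::-1],None,fx=3,fy=3))"
```

```text
(0.5595, -0.116, 0.05) -> [0.0005 0.0078 0.1002]
(0.5595, -0.116, 0.013) -> [0.0006 0.0079 0.1742]
turn [-0.0005  0.0008 -0.0013]
t 4.3667 [ 0.5583 -0.1197  0.1001] [-3.1408e+00  1.3000e-03  2.7768e+00] [ 0.21  0.12 -0.54] 0.043155301897164884 [-0.27  0.45  1.57 -0.    1.12 -1.48]
```

View pics/s2c.png

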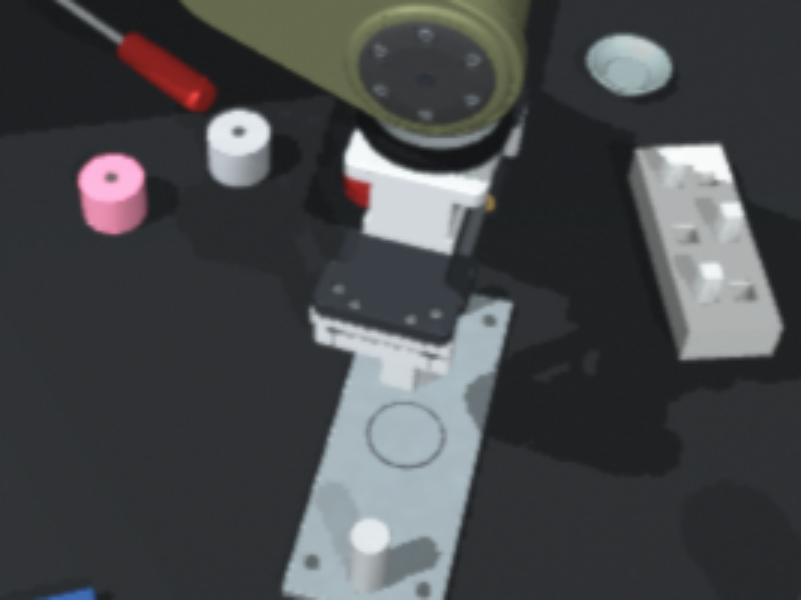

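The view shows the gripper over the stand, short of the mark at (405,435) because of its height. The disc hides behind the front finger, and the jaws still read 43 mm. Lowering it.

servo_tool(moves=[[[0,0,0,0.0005,0.008,0.04,1],[0,0,0,0.0005,0.008,0.08,1],[0,0,0,0.0005,0.008,0.12,1],[0,0,0,0.0005,0.008,0.15,1],[0,0,0,0.0005,0.008,0.162,1],[0,0,0,0.0005,0.008,0.168,1],[0,0,0,0.0005,0.008,0.168,1],[0,0,0,0.0005,0.008,0.168,1]]])

```text
time_s: 5.13
ee_pos: [0.5613, -0.113, 0.0169]
eef_rot: [-3.142, 0.003, 2.778]
force: [-0.5, -0.7, -1.5]
grip_width: 0.0435
```

```bash
python3 go.py .5595,-.116,.0125
```

```text
(0.5595, -0.116, 0.0125) -> [ 0.0012 -0.0069  0.0088]
turn [-0.      0.0016 -0.0004]
t 5.1333 [ 0.5613 -0.113   0.0169] [-3.1416e+00  2.5000e-03  2.7782e+00] [-0.53 -0.66 -1.47] 0.043536129458154146 [-0.26  0.57  1.62 -0.    0.95 -1.47]
```

servo_tool(moves=[[[0,0,0,0.001,-0.007,0.003,1],[0,0,0,0.001,-0.007,0.006,1],[0,0,0,0.001,-0.007,0.009,1],[0,0,0,0.001,-0.007,0.009,1],[0,0,0,0.001,-0.007,0.009,1]]])

```text
time_s: 5.55
ee_pos: [0.5596, -0.1161, 0.0124]
eef_rot: [3.142, 0.003, 2.778]
force: [0.2, -0.5, -0.4]
grip_width: 0.0433
```

```bash
python3 go.py .5595,-.116,.0115
```

```text
(0.5595, -0.116, 0.0115) -> [0.0002 0.0002 0.0019]
turn [ 0.      0.0017 -0.0005]
t 5.55 [ 0.5596 -0.1161  0.0124] [3.1416e+00 2.6000e-03 2.7780e+00] [ 0.19 -0.46 -0.35] 0.04334564496583795 [-0.27  0.57  1.62 -0.    0.94 -1.48]
```

servo_tool(moves=[[[0,0,0,0,0,0.0015,1],[0,0,0,0,0,0.0015,1],[0,0,0,0,0,0.0015,0.3],[0,0,0,0,0,0.0015,0.2],[0,0,0,0,0,0.0015,0.2],[0,0,0,0,0,0.0015,0.2],[0,0,0,0,0,-0.04,0.2],[0,0,0,0,0,-0.1,0.2],[0,0,0,0,0,-0.16,0.2],[0,0,0,0,0,-0.2,0.2],[0,0,0,0,0,-0.2,0.2]]])

```text
time_s: 6.47
ee_pos: [0.5611, -0.1165, 0.1169]
eef_rot: [3.141, 0.009, 2.778]
force: [1.0, 0.0, 1.0]
grip_width: 0.0752
```

```bash
python3 go.py .464,.1244,.11 .4642,.1244,.07
```

```text
(0.464, 0.1244, 0.11) -> [0.3529 0.3812 0.0109]
(0.4642, 0.1244, 0.07) -> [0.3533 0.3813 0.0909]
turn [ 0.0004  0.0059 -0.0004]
t 6.4667 [ 0.5611 -0.1165  0.1169] [3.141  0.0092 2.7781] [0.97 0.05 1.  ] 0.07517782959097674 [-0.27  0.43  1.56 -0.    1.14 -1.48]
```

servo_tool(moves=[[[0,0.006,0,0.035,0.038,0.01,0.2],[0,0.006,0,0.09,0.095,0.01,0.2],[0,0.006,0,0.14,0.15,0.01,0.2],[0,0.006,0,0.19,0.205,0.01,0.2],[0,0.006,0,0.24,0.26,0.01,0.2],[0,0.006,0,0.29,0.315,0.01,0.2],[0,0.006,0,0.33,0.355,0.01,0.2],[0,0.006,0,0.353,0.381,0.01,0.2],[0,0.006,0,0.353,0.381,0.01,0.2],[0,0.006,0,0.353,0.381,0.01,0.2],[0,0.006,0,0.353,0.381,0.01,0.2]]])

```text
time_s: 7.38
ee_pos: [0.4641, 0.1236, 0.1101]
eef_rot: [3.141, -0.0, 2.778]
force: [-0.0, -0.2, 0.6]
grip_width: 0.0755
```

```bash
python3 go.py .4642,.1244,.05 .4642,.1244,.008; python3 -c "
from h import *
for n in('side','top'):
  c=snap(n,n+'3')
a=load('side3')['color'][150:350,150:417,::-1];b=load('top3')['color'][110:310,200:467,::-1]
cv2.imwrite('pics/c3.png',cv2.resize(np.vstack([a,b]),None,fx=1.5*1,fy=1.5))
cv2.imwrite('pics/c3a.png',cv2.resize(a,None,fx=3,fy=3));cv2.imwrite('pics/c3b.png',cv2.resize(b,None,fx=3,fy=3))"
```

```text
(0.4642, 0.1244, 0.05) -> [0.0004 0.0014 0.1203]
(0.4642, 0.1244, 0.008) -> [0.0004 0.0014 0.2043]
turn [ 0.0002 -0.0002 -0.0006]
t 7.3833 [0.4641 0.1236 0.1101] [ 3.1413e+00 -4.0000e-04  2.7779e+00] [-0.01 -0.21  0.61] 0.07550916980262891 [ 0.18  0.25  1.82  0.    1.07 -1.02]
```

View pics/c3a.png

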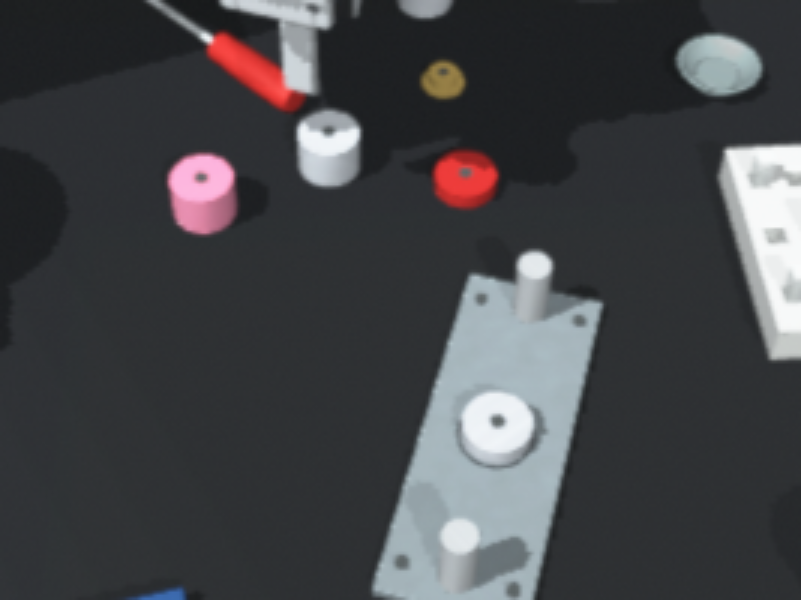

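View pics/c3b.png

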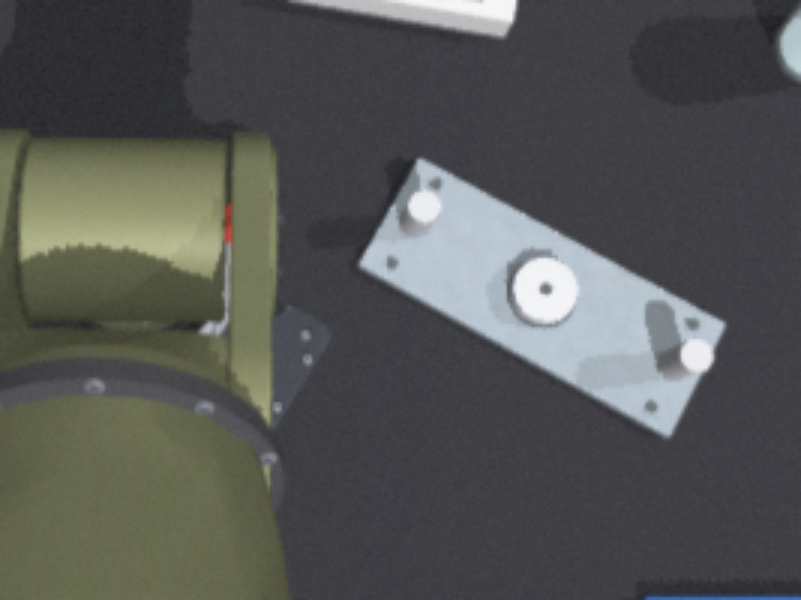

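Spacer14 lies flat inside the mark, with its dot at (498,421) in the side crop and (545,289) in the top crop. I'll triangulate it while going down on spacer34.

```bash
python3 -c "
from m import *
T=load('top3');S=load('side3')
p=dot(T,200+545/3,110+289/3);q=dot(S,150+498/3,150+421/3)
print(p,q,tri(T,p,S,q))"
```

```text
(np.float64(381.49078341013825), np.float64(205.82027649769586)) (np.float64(315.45354239256676), np.float64(289.88037166085945)) (array([ 0.56007662, -0.114719  ,  0.02106119]), np.float64(0.0019974634340587105))
```

servo_tool(moves=[[[0,0,0,0,0.001,0.04,0.2],[0,0,0,0,0.001,0.08,0.2],[0,0,0,0,0.001,0.12,0.2],[0,0,0,0,0.001,0.16,0.2],[0,0,0,0,0.001,0.19,0.2],[0,0,0,0,0.001,0.202,0.2],[0,0,0,0,0.001,0.204,0.2],[0,0,0,0,0.001,0.204,0.2]]])

```text
time_s: 8.15
ee_pos: [0.4647, 0.1235, 0.0085]
eef_rot: [3.141, -0.0, 2.776]
force: [0.2, -0.2, -0.1]
grip_width: 0.0755
```

```bash
python3 go.py .4642,.1244,.008
```

```text
(0.4642, 0.1244, 0.008) -> [0.0017 0.0014 0.001 ]
turn [ 0.0003 -0.0002 -0.0017]
t 8.15 [0.4647 0.1235 0.0085] [ 3.1412e+00 -3.0000e-04  2.7761e+00] [ 0.2  -0.25 -0.13] 0.07548421553633185 [ 0.18  0.42  1.88  0.    0.84 -1.02]
```

Spacer14's top dot is at (0.560, -0.115, 0.021), against the mark (0.5595, -0.116) plus 22 mm, which agrees. Gripping spacer34.

servo_tool(moves=[[[0,0,0,0.0015,0.0015,0.001,0.2],[0,0,0,0.0015,0.0015,0.001,1],[0,0,0,0.0015,0.0015,0.001,1],[0,0,0,0.0015,0.0015,0.001,1],[0,0,0,0.0015,0.0015,0.001,1],[0,0,0,0.0015,0.0015,0.001,1],[0,0,0,0.0015,0.0015,0.001,1],[0,0,0,0.0015,0.0015,0.001,1],[0,0,0,0.0015,0.0015,0.001,1]]])

```text
time_s: 8.9
ee_pos: [0.4643, 0.1244, 0.0081]
eef_rot: [3.141, -0.0, 2.776]
force: [-1.9, -1.9, 4.0]
grip_width: 0.0434
```

```bash
python3 go.py .4642,.1244,.11 .5598,-.1155,.11
```

```text
(0.4642, 0.1244, 0.11) -> [ 0.0003 -0.     -0.2037]
(0.5598, -0.1155, 0.11) -> [-0.3497 -0.3798 -0.2039]
turn [ 0.0002 -0.0002 -0.0016]
t 8.9 [0.4643 0.1244 0.0081] [ 3.1412e+00 -2.0000e-04  2.7762e+00] [-1.91 -1.92  4.  ] 0.04342923486863368 [ 0.19  0.42  1.88  0.    0.84 -1.02]
```

servo_tool(moves=[[[0,0,0,0,0,-0.03,1],[0,0,0,0,0,-0.08,1],[0,0,0,0,0,-0.14,1],[0,0,0,0,0,-0.19,1],[0,0,0,0,0,-0.204,1],[0,0,0,0,0,-0.204,1]]])

```text
time_s: 9.4
ee_pos: [0.465, 0.1246, 0.1113]
eef_rot: [3.14, 0.002, 2.776]
force: [-0.4, 1.0, -1.8]
grip_width: 0.0433
```

```bash
python3 go.py .5598,-.1155,.11
```

```text
(0.5598, -0.1155, 0.11) -> [-0.3485 -0.3807  0.0027]
turn [ 0.0013  0.0014 -0.0016]
t 9.4 [0.465  0.1246 0.1113] [3.1396e+00 2.2000e-03 2.7762e+00] [-0.36  1.04 -1.83] 0.04329579045515047 [ 0.19  0.25  1.82  0.    1.07 -1.02]
```

servo_tool(moves=[[[0,0,0,-0.03,-0.033,0,1],[0,0,0,-0.08,-0.087,0,1],[0,0,0,-0.13,-0.142,0,1],[0,0,0,-0.18,-0.197,0,1],[0,0,0,-0.23,-0.251,0,1],[0,0,0,-0.28,-0.306,0,1],[0,0,0,-0.32,-0.35,0,1],[0,0,0,-0.34,-0.372,0,1],[0,0,0,-0.3485,-0.381,0,1],[0,0,0,-0.3485,-0.381,0,1],[0,0,0,-0.3485,-0.381,0,1],[0,0,0,-0.3485,-0.381,0,1]]])

```text
time_s: 10.4
ee_pos: [0.5594, -0.1142, 0.111]
eef_rot: [3.139, 0.002, 2.778]
force: [-0.1, -0.0, -1.7]
grip_width: 0.0438
```

```bash
python3 go.py .5598,-.1155,.04 .5598,-.1155,.03; python3 -c "
from h import *
c=snap('side','s4')
cv2.imwrite('pics/s4c.png',cv2.resize(c['color'][150:350,180:447,::-1],None,fx=3,fy=3))"
```

```text
(0.5598, -0.1155, 0.04) -> [-0.0016 -0.0024  0.142 ]
(0.5598, -0.1155, 0.03) -> [-0.0015 -0.0025  0.162 ]
turn [ 0.0013  0.001  -0.0008]
t 10.4 [ 0.5594 -0.1142  0.111 ] [3.1395e+00 1.5000e-03 2.7775e+00] [-0.12 -0.01 -1.65] 0.04381607775208604 [-0.27  0.44  1.56  0.    1.14 -1.47]
```

View pics/s4c.png

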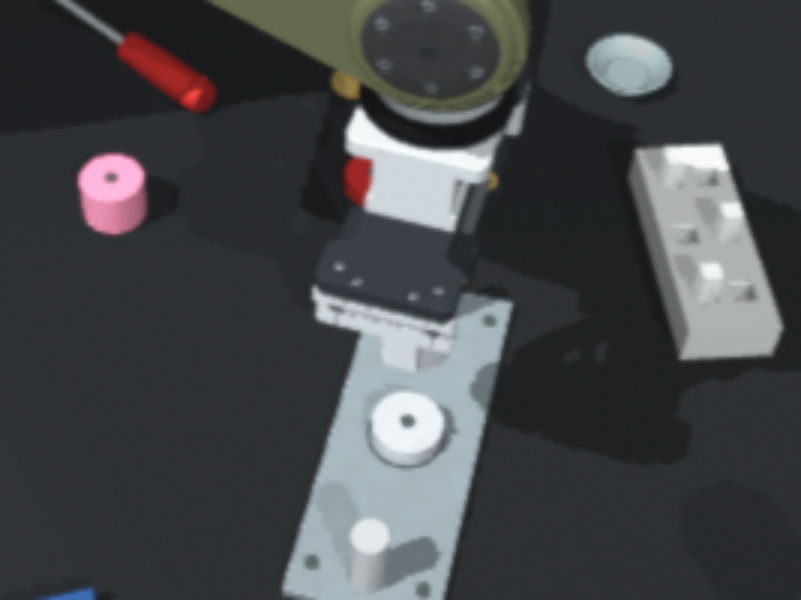

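Spacer34 is in the jaws (edge at (435,350)) and spacer14 waits below at (407,425). Lowering it so its bottom comes just above 22 mm.

servo_tool(moves=[[[0,0,0,-0.0015,-0.0025,0.03,1],[0,0,0,-0.0015,-0.0025,0.07,1],[0,0,0,-0.0015,-0.0025,0.11,1],[0,0,0,-0.0015,-0.0025,0.135,1],[0,0,0,-0.0015,-0.0025,0.15,1],[0,0,0,-0.0015,-0.0025,0.152,1],[0,0,0,-0.0015,-0.0025,0.152,1],[0,0,0,-0.0015,-0.0025,0.152,1]]])

```text
time_s: 11.12
ee_pos: [0.5605, -0.1156, 0.0363]
eef_rot: [3.139, 0.003, 2.778]
force: [0.5, 0.1, -1.6]
grip_width: 0.0437
```

```bash
python3 go.py .5598,-.1155,.0305
```

```text
(0.5598, -0.1155, 0.0305) -> [ 0.0014 -0.0004  0.0115]
turn [ 0.0014  0.0022 -0.0006]
t 11.1167 [ 0.5605 -0.1156  0.0363] [3.1393 0.0034 2.7779] [ 0.45  0.07 -1.55] 0.043674122398748634 [-0.27  0.54  1.61  0.    0.99 -1.48]
```

servo_tool(moves=[[[0,0,0,0.001,0,0.003,1],[0,0,0,0.001,0,0.006,1],[0,0,0,0.001,0,0.009,1],[0,0,0,0.001,0,0.0115,1],[0,0,0,0.001,0,0.0115,1],[0,0,0,0.001,0,0.0115,1]]])

```text
time_s: 11.62
ee_pos: [0.56, -0.1154, 0.0304]
eef_rot: [3.139, 0.003, 2.778]
force: [0.8, 0.4, -1.8]
grip_width: 0.0438
```

```bash
python3 go.py .5598,-.1155,.0298
```

```text
(0.5598, -0.1155, 0.0298) -> [ 0.0003 -0.0003  0.0012]
turn [ 0.0014  0.002  -0.0006]
t 11.6167 [ 0.56   -0.1154  0.0304] [3.1394 0.0032 2.7778] [ 0.79  0.37 -1.82] 0.043758746104499334 [-0.27  0.55  1.61  0.    0.98 -1.48]
```

servo_tool(moves=[[[0,0,0,0,0,0.001,1],[0,0,0,0,0,0.0015,1],[0,0,0,0,0,0.0015,0.4],[0,0,0,0,0,0.0015,0.25],[0,0,0,0,0,0.0015,0.2],[0,0,0,0,0,0.0015,0.2],[0,0,0,0,0,0.0015,0.2],[0,0,0,0,0,-0.03,0.2],[0,0,0,0,0,-0.08,0.2],[0,0,0,0,0,-0.14,0.2],[0,0,0,0,0,-0.2,0.2],[0,0,0,0,0,-0.2,0.2]]])

```text
time_s: 12.62
ee_pos: [0.5618, -0.1161, 0.1363]
eef_rot: [3.139, 0.012, 2.778]
force: [0.7, -0.8, 0.5]
grip_width: 0.0752
```

```bash
python3 go.py .42,.18,.16
```

```text
(0.42, 0.18, 0.16) -> [ 0.4751  0.4527 -0.0515]
turn [ 0.0019  0.0074 -0.0005]
t 12.6167 [ 0.5618 -0.1161  0.1363] [3.1386 0.0116 2.7779] [ 0.68 -0.77  0.5 ] 0.07521926094739485 [-0.27  0.41  1.54  0.    1.18 -1.48]
```

servo_tool(moves=[[[0,0,0,0.04,0.038,-0.04,0.2],[0,0,0,0.09,0.086,-0.05,0.2],[0,0,0,0.145,0.138,-0.05,0.2],[0,0,0,0.2,0.19,-0.05,0.2],[0,0,0,0.255,0.243,-0.05,0.2],[0,0,0,0.31,0.295,-0.05,0.2],[0,0,0,0.365,0.348,-0.05,0.2],[0,0,0,0.42,0.4,-0.05,0.2],[0,0,0,0.475,0.45,-0.05,0.2],[0,0,0,0.475,0.45,-0.05,0.2],[0,0,0,0.475,0.45,-0.05,0.2],[0,0,0,0.475,0.45,-0.05,0.2]]])

```text
time_s: 13.62
ee_pos: [0.4198, 0.1784, 0.1591]
eef_rot: [3.139, 0.012, 2.778]
force: [0.1, 0.1, -0.5]
grip_width: 0.075
```

```bash
python3 -c "
from h import *
for n in('side','top'):
  c=snap(n,n+'5')
a=load('side5')['color'][100:300,150:417,::-1];b=load('top5')['color'][110:310,240:507,::-1]
a=load('side5')['color'][:,:,::-1]
cv2.imwrite('pics/c5a.png',a);cv2.imwrite('pics/c5b.png',cv2.resize(b,None,fx=3,fy=3))
cv2.imwrite('pics/c5s.png',cv2.resize(a[220:370,220:420],None,fx=4,fy=4))
o=get_obs();print(o['time_s'],o['ee_pos'],o['joint_vel'].round(3))"
```

```text
13.7167 [0.42009011 0.17776889 0.15912314] [-0.005 -0.001 -0.001  0.     0.     0.002]
```

View pics/c5a.png

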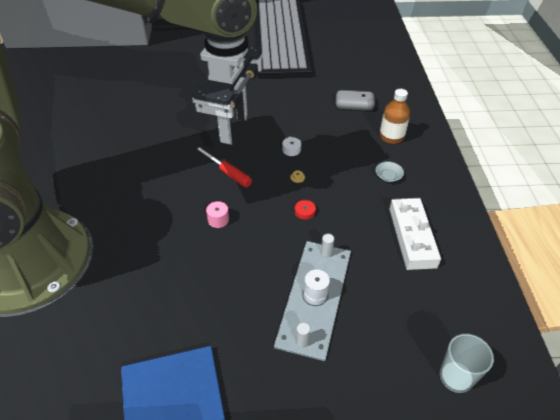

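View pics/c5b.png

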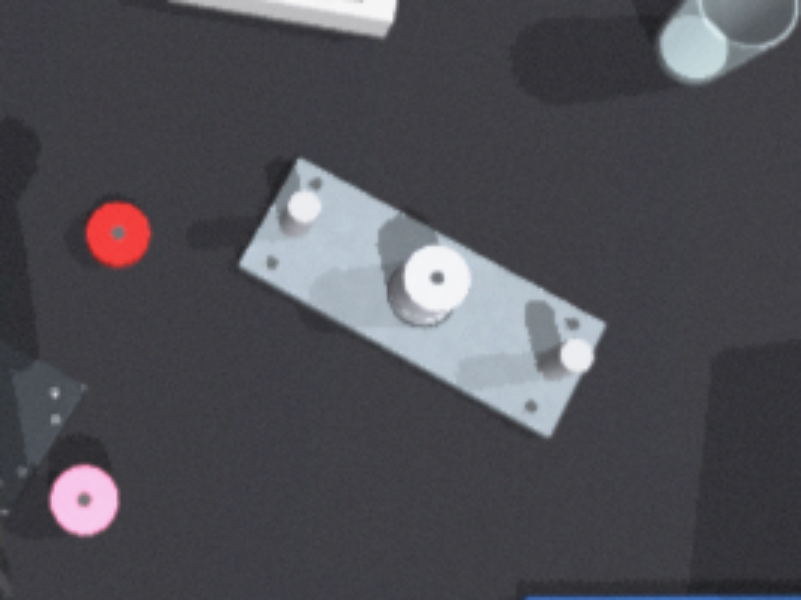

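View pics/c5s.png

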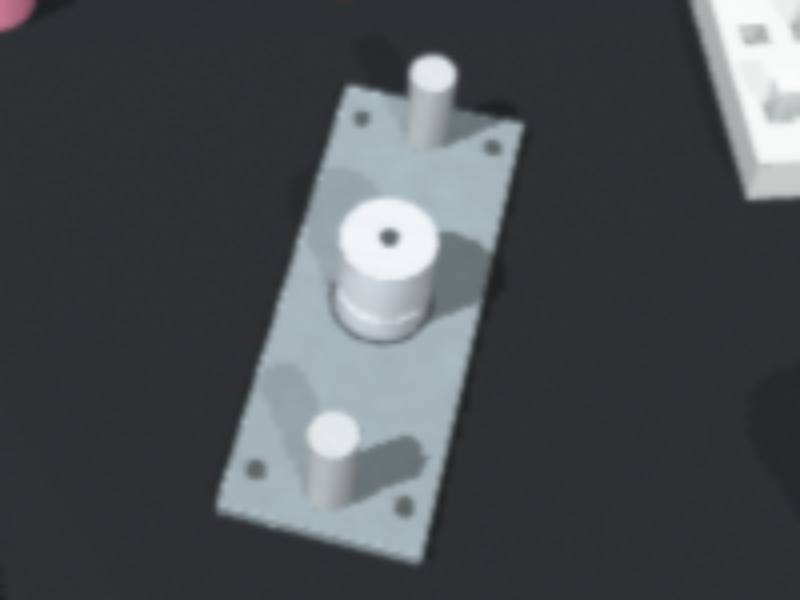

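The stack stands straight on the mark, with its top dot at side (317,279) and top (385.5,202.5). Spacer22 is unmoved at side (292,142), and the arm is clear.

```bash
python3 -c "
from m import *
T=load('top5');S=load('side5');S0=load('side0')
p=dot(T,240+437/3,110+278/3);q=dot(S,220+389/4,220+237/4)
print(p,q,tri(T,p,S,q))
print(onplane(S0,*dot(S0,292,142),.022),onplane(S,*dot(S,292,142),.022))
print(hand_in())"
```

```text
(np.float64(385.2845106934543), np.float64(202.1341542449773)) (np.float64(316.87255449972054), np.float64(278.9005030743432)) (array([ 0.56059784, -0.11397005,  0.05507096]), np.float64(0.0021641908498915897))
[0.54724074 0.30167061 0.022     ] [0.54723744 0.30168051 0.022     ]
the job is handed in; nothing more can be done
None
```

I stacked spacer34 on spacer14, centred on the stand mark, and handed the job in at about 13.7 s. `hand_in()` gave no verdict.

- **Choosing the discs:** I told the three discs apart by their heights from the two views: 13.9, 23.0 and 33.9 mm. Spacer14 went on the plate first, then spacer34 on top.
- **Stack top:** the last check put its centre dot at (0.5606, -0.1140, 0.0551), about 2.3 mm from the measured mark. That is about 1 mm below the post tops' given height of 56 mm.
- **Spacer14 alone:** before I stacked on it, its dot was about 1.4 mm from the mark, with its top at 21 mm against the expected 22 mm.
- **Flatness:** I judged this from the pictures only; both discs looked upright and the lower one sits inside the mark circle.
- **The rest:** spacer22's position was unchanged to within 0.1 mm in the side view. The red and pink look-alikes were never handled, and the gripper ended open and clear of everything.

No check failed. The two views disagreed by about 2 mm throughout, in line with the stated calibration error.

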